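# Scan a timber blank and hold it in the corner of the drilling jig

### The job

Pick up the palm scanner, point it at the label on top of the wooden blank, before the blank is moved, and hold it steady at reading distance for about a second, then set the scanner back down flat on its charging pad and let go of it. Then put the blank flat on the jig's bed and press it into the corner, square and tight against the long fence and the end stop at the same time. Finish while still holding it pressed against both stops, and leave the glue bottle, the file and the offcut alone.

Things in the scene. Friction and masses are not known exactly. Their poses are not given: they have to be found in the camera images.
- scanner_center (a point): palm barcode scanner, grey plastic, a loose 100 x 44 x 42 mm (x, y, z) body of 0.16 kg lying on the charging pad; this point is its centre, 21 mm above its flat underside. Its x points to the nose, z up. Grip it across its 44 mm width (y). The lower front of the nose is bevelled at 45 degrees and carries the window. Its top stands 48 mm above the bench at the start.
- window (a point): centre of the black scanner window in the nose bevel, fixed on the scanner 40 mm ahead of (x) and 9 mm below (z) the scanner's centre. Its own z axis is the reading beam: it leaves forwards and 45 degrees downwards while the scanner is level. A label reads when it lies on the beam (within 18 mm of the beam line) 50 to 150 mm from the window, best 90 mm, and the scanner is held nearly still.
- label (a point): centre of the white bar-code label (70 x 34 mm) stuck in the middle of the blank's top face, z up out of the face, x along the blank
- pad: charging pad, flat black rubber, 130 x 90 x 6 mm (x, y, z), fixed to the bench; origin at the centre of its underside, x along its length. The scanner belongs on it with its centre over the pad's centre (within 30 mm), standing on its flat underside, any heading.
- blank_center (a point): hardwood blank, a loose block 120 x 45 x 60 mm (x, y, z), about 0.23 kg, standing on the bench; this point is its centre, 30 mm above its underside; x along its length. Grip it across its 45 mm width (y), in its upper half, so that the fingers pass over the 20 mm high stops. Either end may go to the end stop.
- seat (a point): where the blank's centre (point blank_center) comes to lie when it is fully home in the jig's corner, 30 mm above the bed and 42 mm above the bench. x runs along the long fence towards the end stop, y points square to the long fence and towards it, z up. From the seat the bed reaches 120 mm each way in x, and in y 72 mm towards the fence side and 88 mm the other way.
- fence: long fence of the jig, an aluminium bar 200 x 22 x 20 mm (x, y, z); origin at the centre of its underside, which lies on the bed; its face towards -y is the stop, 22.5 mm from the seat point. Same axes as the seat. Press the blank's long side on it with some 5 to 15 N.
- endstop: end stop of the jig, an aluminium bar 22 x 70 x 20 mm (x, y, z); origin at the centre of its underside, which lies on the bed; its face towards -x is the stop, 60 mm from the seat point. Same axes as the seat. Press the blank's end on it with some 5 to 15 N.
- glue: glue bottle, white, upright, loose, 60 mm in diameter, 150 mm high; origin at the centre of its underside; not to be disturbed
- file: file with a round wooden handle, 260 mm long, 22 mm thick, lying loose along its x axis; origin near the middle; not to be disturbed
- offcut: pale wood offcut 100 x 32 x 22 mm, loose; origin at the centre of its underside; not to be disturbed
- jig: drilling jig, fixed and rigid: plywood bed 240 x 160 x 12 mm (x, y, z), origin at the centre of its underside, axes as the seat's. A toggle clamp, open, stands behind the fence, from 80 mm in y, up to 70 mm above the bed. Bed and stops are waxed and fairly smooth (friction about 0.3), yet bearing down on the blank hard while pushing it sideways lets the bed's friction take the push in place of the stops.
Mind the look-alikes: they are no part of the job. Leave any blue or purple look-alike of the part that bears scanner_center alone. There is more than one size of the pad; the one meant has the size given above.

How it is judged:
By the outcome, as a careful person would: the job done as asked, in the order asked, and still so for the second after the job is handed in, while the arm keeps its last pose, push and grip.
It also fails if it takes over 72 s, if anything falls off the work surface, if the arm or the gripper's body presses on something with over 40 N, if the wrist force passes 120 N, or if a joint passes its speed limit or range.

### The arm

A 6-joint arm with a two-finger parallel gripper is mounted at the origin on the work surface. World frame = base frame: x ahead of the robot, y to its left, z up, the work surface at z = 0. Lengths are in mm, angles in degrees, forces in N, time in s.
With the tool pointing down it reaches from about 350 to 850 mm from the base axis. Payload 8.1 kg.
Tool frame: the origin (TCP) lies midway between the tips of the shut fingers; the grasp point (between the pads) lies 19 mm behind it (hold_point_z is the distance from the TCP to the grasp point, in mm); z points along the fingers, y is the direction in which the jaws open and shut (so a half turn about z gives the same grasp; the last joint's range is limited). The gripper opens to 85 mm and grips with 20 to 120 N. Pads are 22 mm wide; open, the fingers measure 114 mm over their backs; the gripper's body (76 mm by 85 mm) begins 54 mm behind the grasp point. The pads swing forward as they close: fully open they stand 13 mm farther back than shut.
Start: joints at [65.81, 7.471, 85.268, -0, 87.261, -4.893], TCP at [198.26, 566.302, 204.792] pointing down, gripper open.
Joint ranges: [-169.43, 169.43], [-51.17, 129.36], [1.28, 143.12], [-76.62, 256.62], [0, 156.53], [-152.29, 152.29]. Speed limits (degrees/s): [136.94, 136.94, 159.86, 180, 180, 180].

### API

Orientations are given as [roll, pitch, yaw] about the fixed x, y, z axes, in that order (R = Rz(yaw) Ry(pitch) Rx(roll)).
In Python, from bench import sense, snapshot, camera_params, hand_in, hold_point_z gives the robot as it stands.
- The arm moves only by the tool servo_tool, never from a script. Its argument "motion" is a list of rows, each a list of 7 numbers: the finger opening in mm, from 0 to 85.4, then the shift along the tool's x, y, z in mm, then the turn, a rotation vector about the tool's x, y, z in rad. A call has 1 to 10 rows; each row shifts and turns the pose as measured when the row begins, along the tool's axes as they then stand; what a row does not reach is not made up. A row lasts 1/10 s, in which the tool goes at most 50 mm and 8.59 degrees, less where a joint would pass 70% of its speed; a pose out of reach is approached as far as the arm can. A call with a gripper value outside its range is refused whole. The fingers move at their own pace and stop on an object; "force" is the grip in N (left out, the last holds). Time passes only in rows, so rows that do not move let the fingers close. It gives the time, the measured TCP pose, the force and the opening at its end, in the units of the state.
- sense(): the state, without advancing time (a new reading comes with each control period).
- snapshot(name): name is "scene" or "top" or "wrist"; returns the picture (480x640x3 uint8, blue, green, red); there is no depth.
- camera_params(name): a dict with "fx", "fy", "cx", "cy" (pixels), "R" (3x3) and "t" (3): a world point X has camera coordinates R X + t; the wrist camera has in their place "tool_from_camera" (4x4, takes a point from camera to tool coordinates, whose origin is the TCP and whose axes are the flange's). Camera axes: x right, y down, z forward; pixel columns grow to the right and rows downward; lengths in mm; the calibration is good to about 2 mm. A picture is of the moment at which its call begins: read the wrist's pose just before it. camera_params takes no time and is no camera call.
- hand_in(): hands the job in, once; it reports no verdict.
The state is a dict: "time": time; "joint_pos": joint angles; "qd": joint speeds; "joint_efforts": joint torques, N m; "tool_pos": TCP position; "tcp_rot": TCP orientation; "ft_force": force on the tool from outside, world axes, zero at the start; "wrist_torque": the same for the moment, N m; "finger_gap": finger opening in mm.
Only numpy, scipy, OpenCV 4.12 (cv2) and the standard library are available. Lean on these libraries where they do the work, as an engineer would, in place of code of your own. Each camera call takes 0.05 s, during which the arm holds its last target. There are 200 camera calls.

## Working session

There is one attempt and no reset: what is moved stays moved. The work goes in short steps, Python scripts to look and compute and a tool call to move; the robot and the scene stay as the last step left them, time stands still between calls to the robot, and variables do not carry over. Pictures are saved under pics/ and viewed, about 8 in all and at most 12, crops included, and the job is handed in when it is done.

Besides the shell and the picture viewer there is one more tool, called as name(argument=value, ...), one argument or row to a line, values as JSON. servo_tool: Moves the arm, as the interface text tells. Its arguments: {"type":"object","properties":{"motion":{"type":"array"},"force":{"type":"number"}},"required":["motion"]}

```bash
ls; mkdir -p pics; python3 - <<'E'
from bench import *
import cv2
print(sense()); print(hold_point_z if not callable(hold_point_z) else hold_point_z())
for n in("top","scene","wrist"):
    im=snapshot(n); cv2.imwrite(f"pics/{n}0.png",im); print(n,camera_params(n))
E
```

```text
pics
{'time': 0.0, 'joint_pos': array([ 6.58116410e+01,  7.51351515e+00,  8.53292781e+01, -1.25417643e-03,
        8.72615150e+01, -4.89236797e+00]), 'qd': array([-0.041847  ,  0.04713726,  0.02733576,  0.02019352,  0.05306544,
       -0.01093203]), 'joint_efforts': array([-1.37294483e-03, -5.69413698e+01, -5.00538576e+01, -3.41372024e-04,
        1.52217963e-02,  6.55350300e-05]), 'tool_pos': array([198.00451225, 565.75664429, 203.76109243]), 'tcp_rot': array([-1.79895965e+02, -7.64777055e-03,  1.60704063e+02]), 'ft_force': array([-0.06544001,  0.75335894,  0.54818183]), 'wrist_torque': array([-0.02988414, -0.03253808,  0.04016816]), 'finger_gap': 85.5813638298776}
18.700000000000003
top {'fx': 475.80958949528144, 'fy': 475.80958949528144, 'cx': 319.38418765885046, 'cy': 244.1500039859886, 'R': array([[ 0.01395848, -0.99989666, -0.00343808],
       [-0.98697951, -0.01322697, -0.16030125],
       [ 0.16023921,  0.00563087, -0.98706215]]), 't': array([-117.92793385,  519.65067833, 1105.96132774])}
scene {'fx': 485.9622894139643, 'fy': 485.9622894139643, 'cx': 323.55505642526833, 'cy': 258.68106164635503, 'R': array([[ 0.11200885,  0.99353334,  0.01858802],
       [ 0.5667635 , -0.04850847, -0.82245125],
       [-0.81623106,  0.10265683, -0.56853181]]), 't': array([  51.08321998, -240.67539545, 1611.02146719])}
wrist {'fx': 349.35410112797774, 'fy': 349.35410112797774, 'cx': 320.9981490625862, 'cy': 240.98104737797655, 'tool_from_camera': array([[ 1.73696086e-03, -9.46212412e-01, -3.23541426e-01,
         8.45831015e+01],
       [ 9.99998480e-01,  1.59533764e-03,  7.02939169e-04,
         3.90083798e-01],
       [-1.48971952e-04, -3.23542155e-01,  9.46213745e-01,
        -1.68537764e+02],
       [ 0.00000000e+00,  0.00000000e+00,  0.00000000e+00,
         1.00000000e+00]])}
```

View pics/top0.png

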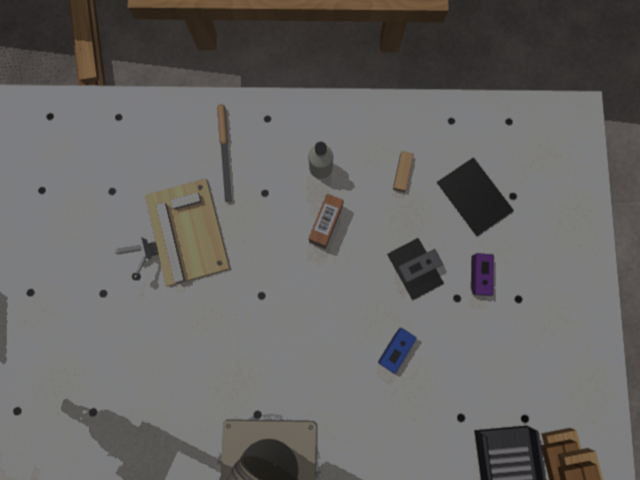

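View pics/scene0.png

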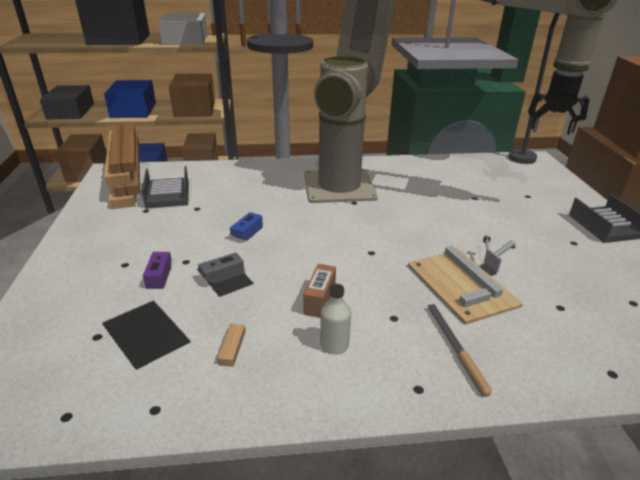

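The top picture shows a grey scanner at (420,265) on a black pad at (415,268), with purple (484,274) and blue (397,351) look-alikes. There is a second, bigger pad at (475,197). The blank is at (326,221), the jig at (187,232), the glue at (320,160), the offcut at (403,171) and the file at (225,155). Next I measure them on planes and enlarge a crop to confirm.

```bash
cat > h.py <<'E'
import numpy as np, cv2
from bench import *
from scipy.spatial.transform import Rotation as Rn
def ray(name,px,z,pose=None):
    c=camera_params(name); px=np.atleast_2d(np.asarray(px,float))
    d=np.c_[(px[:,0]-c['cx'])/c['fx'],(px[:,1]-c['cy'])/c['fy'],np.ones(len(px))]
    if name=='wrist':
        T=c['tool_from_camera']; R=Rn.from_euler('xyz',pose['tcp_rot'],degrees=True).as_matrix()
        o=R@T[:3,3]+pose['tool_pos']; D=d@(R@T[:3,:3]).T
    else: o=-c['R'].T@c['t']; D=d@c['R']
    return (o+D*((z-o[2])/D[:,2])[:,None])[:,:2]
def proj(name,X):
    c=camera_params(name); p=np.atleast_2d(X)@c['R'].T+c['t']
    return np.c_[p[:,0]/p[:,2]*c['fx']+c['cx'],p[:,1]/p[:,2]*c['fy']+c['cy']]
def rect(name,mask,z,pose=None):
    out=[]
    for c in cv2.findContours(mask,cv2.RETR_EXTERNAL,cv2.CHAIN_APPROX_NONE)[0]:
        if cv2.contourArea(c)<60: continue
        w=ray(name,c[:,0,:],z,pose).astype(np.float32); (x,y),s,a=cv2.minAreaRect(w)
        if s[0]<s[1]: s=s[::-1]; a+=90
        out.append((c[:,0].mean(0).round().tolist(),round(x,1),round(y,1),round(s[0],1),round(s[1],1),round((a+90)%180-90,1)))
    return out
E
python3 - <<'E'
from h import *
im=cv2.imread('pics/top0.png'); hsv=cv2.cvtColor(im,cv2.COLOR_BGR2HSV)
roi=np.zeros(im.shape[:2],np.uint8); roi[140:320,130:530]=255
def show(t,m,z):
    m=cv2.morphologyEx(m&roi,cv2.MORPH_OPEN,np.ones((2,2)))
    for r in rect('top',m,z): print(t,r)
show('dark',cv2.inRange(hsv,(0,0,0),(180,90,45)),6)
show('orange',cv2.inRange(hsv,(0,130,50),(14,255,255)),60)
show('bed',cv2.inRange(hsv,(15,60,60),(30,255,255)),12)
show('grey',cv2.inRange(hsv,(0,0,55),(180,60,110)),48)
for p in [(420,265),(415,235),(326,221),(187,232),(170,240),(225,150)]: print(p,im[p[1],p[0]],hsv[p[1],p[0]])
a=cv2.resize(im[150:310,370:530],None,fx=3.7,fy=3.7,interpolation=cv2.INTER_CUBIC)
b=cv2.resize(im[180:340,300:345],None,fx=3.7,fy=3.7,interpolation=cv2.INTER_CUBIC)
cv2.imwrite('pics/crop1.png',np.clip(np.hstack([a,b])*1.6,0,255).astype(np.uint8))
b=cv2.resize(im[165:300,110:245],None,fx=4.4,fy=4.4,interpolation=cv2.INTER_CUBIC)
cv2.imwrite('pics/crop2.png',np.clip(b*1.3,0,255).astype(np.uint8))
E
```

```text
dark ([416.0, 269.0], 469.1, -349.8, 27.9, 16.4, -64.4)
dark ([486.0, 268.0], 471.7, -522.1, 27.8, 14.8, -2.4)
dark ([414.0, 271.0], 467.5, -349.9, 125.4, 86.1, 28.6)
dark ([476.0, 198.0], 652.7, -503.9, 166.1, 114.0, 34.8)
dark ([321.0, 149.0], 773.6, -112.6, 29.6, 23.2, 0.7)
bed ([181.0, 235.0], 551.7, 219.0, 237.9, 160.4, 16.7)
bed ([404.0, 172.0], 715.3, -323.0, 101.9, 32.0, -12.2)
grey ([488.0, 297.0], 401.8, -503.9, 50.5, 28.1, -89.2)
grey ([151.0, 270.0], 448.2, 295.7, 83.7, 61.5, -3.3)
grey ([425.0, 267.0], 463.3, -359.3, 99.5, 67.0, -64.8)
grey ([327.0, 219.0], 581.0, -128.2, 58.8, 23.0, -19.6)
grey ([336.0, 234.0], 549.0, -157.0, 124.8, 65.2, -36.3)
grey ([189.0, 205.0], 612.8, 210.4, 70.0, 13.6, -70.1)
grey ([210.0, 254.0], 506.9, 141.4, 248.1, 120.5, -20.1)
grey ([408.0, 181.0], 685.8, -331.4, 97.6, 40.3, -34.3)
grey ([329.0, 169.0], 699.8, -130.5, 143.1, 76.6, 34.1)
grey ([228.0, 173.0], 694.8, 116.6, 164.5, 27.8, 5.3)
(420, 265) [39 39 39] [ 0  0 39]
(415, 235) [124 126 125] [ 45   4 126]
(326, 221) [91 87 87] [120  11  91]
(187, 232) [ 92 123 125] [ 28  67 125]
(170, 240) [123 124 124] [ 30   2 124]
(225, 150) [63 61 61] [120   8  63]
```

View pics/crop1.png

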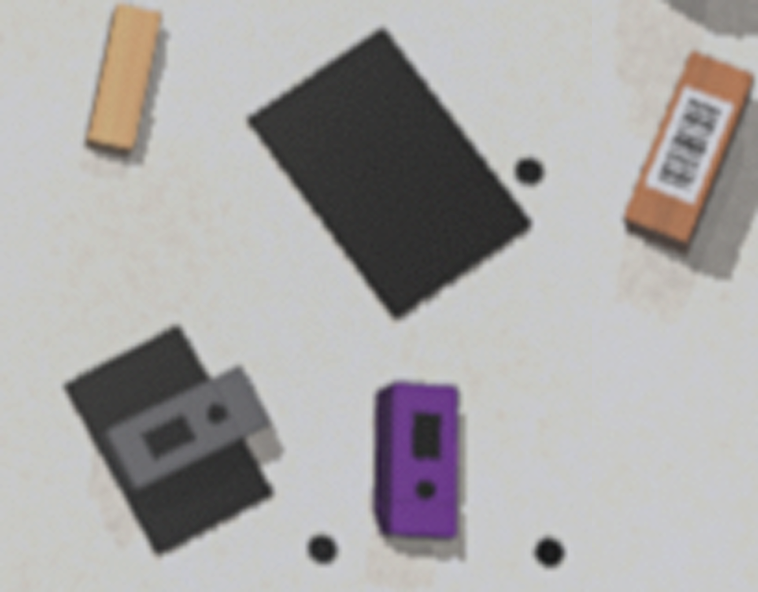

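View pics/crop2.png

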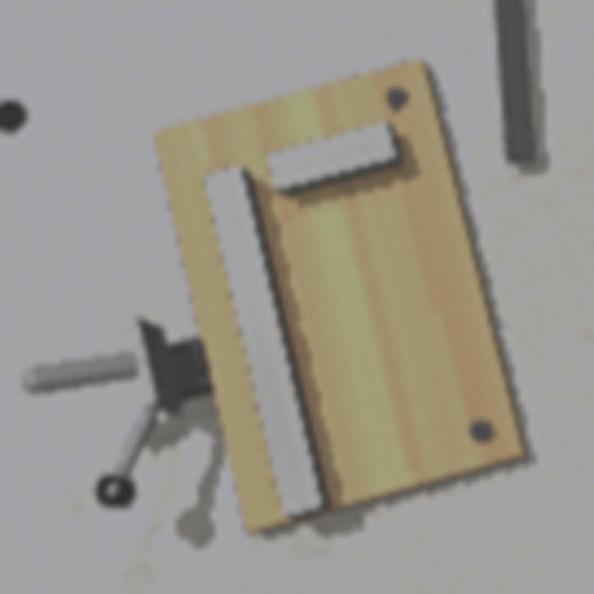

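The pad meant is at (414,271), measuring 125x86 mm, so it fits 130x90; the one at (476,198) is about 166x114. The grey scanner at (420,266) lies on it, while the purple one (484,274) and the blue one (397,351) are look-alikes. The jig fence is on the left and the end stop at the top. Which end of the scanner is the nose I will see from the wrist camera.

```bash
cat >> h.py <<'E'
def plan(pos,yaw=None,n=None,start=None):
    """rows in tool axes from measured pose to world pos/yaw, tool down"""
    s=sense(); p=np.array(s['tool_pos']); R=Rn.from_euler('xyz',s['tcp_rot'],degrees=True)
    if start is not None: p=np.array(start[:3],float); R=Rn.from_euler('xyz',[180,0,start[3]],degrees=True)
    y0=R.as_euler('xyz',degrees=True)[2]; yaw=y0 if yaw is None else yaw
    T=Rn.from_euler('xyz',[180,0,yaw],degrees=True)
    w=(R.inv()*T).as_rotvec(); d=np.array(pos,float)-p
    n=n or int(max(np.ceil(np.linalg.norm(d)/45),np.ceil(np.linalg.norm(w)/.13),1))
    print('n',n,'dist',np.linalg.norm(d).round(1))
    for i in range(n):
        Ri=R*Rn.from_rotvec(w*i/n); print((Ri.inv().apply(d/n)).round(1).tolist(),(w/n).round(3).tolist())
E
python3 - <<'E'
from h import *
print(ray('top',[(420.5,265.7)],48), ray('top',[(398.4,266.2),(434.9,249.2),(443,264.9),(406.5,281.9)],48))
plan([520,130,230])
plan([475,-345,160],115,start=[520,130,230,160.7])
E
```

```text
[[ 471.4764965 -352.1447386]] [[ 469.56710738 -299.57923144]
 [ 511.65968699 -387.36613379]
 [ 474.11723937 -405.68186315]
 [ 432.45470691 -318.2642146 ]]
n 13 dist 542.5
[-34.5, -23.5, -2.0] [-0.0, -0.0, 0.0]
[-34.5, -23.5, -2.0] [-0.0, -0.0, 0.0]
[-34.5, -23.5, -2.0] [-0.0, -0.0, 0.0]
[-34.5, -23.5, -2.0] [-0.0, -0.0, 0.0]
[-34.5, -23.5, -2.0] [-0.0, -0.0, 0.0]
[-34.5, -23.5, -2.0] [-0.0, -0.0, 0.0]
[-34.5, -23.5, -2.0] [-0.0, -0.0, 0.0]
[-34.5, -23.5, -2.0] [-0.0, -0.0, 0.0]
[-34.5, -23.5, -2.0] [-0.0, -0.0, 0.0]
[-34.5, -23.5, -2.0] [-0.0, -0.0, 0.0]
[-34.5, -23.5, -2.0] [-0.0, -0.0, 0.0]
[-34.5, -23.5, -2.0] [-0.0, -0.0, 0.0]
[-34.5, -23.5, -2.0] [-0.0, -0.0, 0.0]
n 11 dist 482.2
[-10.4, -42.1, 6.4] [-0.0, -0.0, 0.073]
[-13.4, -41.2, 6.4] [-0.0, -0.0, 0.073]
[-16.4, -40.2, 6.4] [-0.0, -0.0, 0.073]
[-19.3, -38.9, 6.4] [-0.0, -0.0, 0.073]
[-22.0, -37.4, 6.4] [-0.0, -0.0, 0.073]
[-24.7, -35.7, 6.4] [-0.0, -0.0, 0.073]
[-27.2, -33.8, 6.4] [-0.0, -0.0, 0.073]
[-29.6, -31.7, 6.4] [-0.0, -0.0, 0.073]
[-31.8, -29.5, 6.4] [-0.0, -0.0, 0.073]
[-33.8, -27.1, 6.4] [-0.0, -0.0, 0.073]
[-35.7, -24.6, 6.4] [-0.0, -0.0, 0.073]
```

servo_tool(
  motion=[
    [85, -35, -24, -3, 0, 0, 0],
    [85, -35, -24, -3, 0, 0, 0],
    [85, -35, -24, -3, 0, 0, 0],
    [85, -35, -24, -3, 0, 0, 0],
    [85, -35, -24, -3, 0, 0, 0],
    [85, -35, -24, -3, 0, 0, 0],
    [85, -35, -24, -3, 0, 0, 0],
    [85, -35, -24, -3, 0, 0, 0],
    [85, -35, -24, -3, 0, 0, 0],
    [85, -35, -24, -3, 0, 0, 0],
  ],
)

```text
time: 1.15
tool_pos: [453.0, 214.0, 230.8]
tcp_rot: [-179.6, -0.2, 161.3]
ft_force: [0.3, 0.8, -0.7]
finger_gap: 85.3
```

servo_tool(
  motion=[
    [85, -35, -24, 0, 0, 0, 0],
    [85, -35, -24, 0, 0, 0, 0],
    [85, -10, -42, 5, 0, 0, 0.08],
    [85, -13, -41, 6, 0, 0, 0.08],
    [85, -16, -40, 6, 0, 0, 0.08],
    [85, -19, -39, 6, 0, 0, 0.08],
    [85, -22, -37, 6, 0, 0, 0.08],
    [85, -24, -36, 6, 0, 0, 0.08],
    [85, -27, -34, 6, 0, 0, 0.08],
    [85, -30, -32, 6, 0, 0, 0.08],
  ],
)

```text
time: 2.15
tool_pos: [460.6, -214.2, 182.5]
tcp_rot: [-179.6, 0.0, 123.2]
ft_force: [1.7, -0.6, -0.5]
finger_gap: 84.9
```

```bash
python3 -c "
from h import *
plan([475,-345,160],115)"
```

```text
n 3 dist 133.5
[-39.1, -19.9, 7.7] [-0.002, 0.0, 0.048]
[-40.0, -18.0, 7.6] [-0.002, 0.0, 0.048]
[-40.8, -16.0, 7.6] [-0.002, 0.0, 0.048]
```

servo_tool(
  motion=[
    [85, -39, -20, 8, 0, 0, 0.05],
    [85, -40, -18, 8, 0, 0, 0.05],
    [85, -40, -16, 8, 0, 0, 0.05],
    [85, 0, 0, 0, 0, 0, 0],
  ],
)

```text
time: 2.55
tool_pos: [470.0, -354.1, 155.4]
tcp_rot: [-179.5, 0.0, 113.8]
ft_force: [-1.5, 1.3, 0.1]
finger_gap: 84.9
```

```bash
python3 - <<'E'
from h import *
import json
s=sense(); im=snapshot('wrist'); cv2.imwrite('pics/w1.png',im)
json.dump({k:np.array(s[k]).tolist() for k in('tool_pos','tcp_rot')},open('w1.json','w')); print(s['tool_pos'],s['tcp_rot'])
E
```

```text
[ 469.97683786 -354.11297473  155.44601454] [-1.79527849e+02  1.24862997e-02  1.13797162e+02]
```

View pics/w1.png

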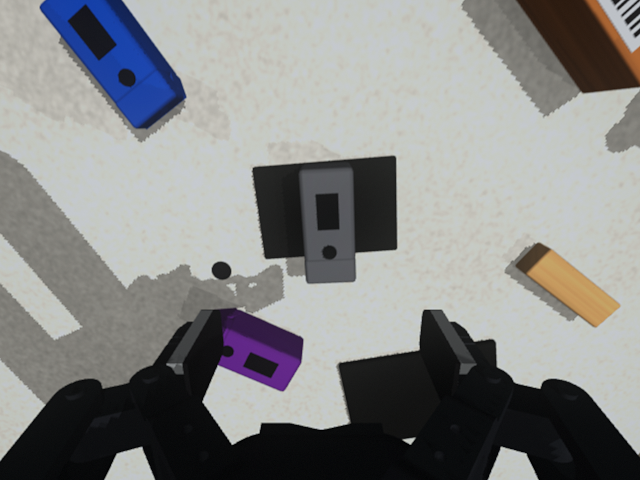

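Wrist view: grey scanner at (328,225) on the pad (325,207), button end and a cross line at the bottom (262–283). I check in the scene view which end carries the bevel, and measure scanner and blank.

```bash
python3 - <<'E'
from h import *
import json
im=cv2.imread('pics/scene0.png')
a=cv2.resize(im[215:300,135:275],None,fx=5.5,fy=5.5,interpolation=cv2.INTER_CUBIC)
cv2.imwrite('pics/crop3.png',np.clip(a*1.7,0,255).astype(np.uint8))
s=json.load(open('w1.json')); w=cv2.imread('pics/w1.png'); hsv=cv2.cvtColor(w,cv2.COLOR_BGR2HSV)
print(w[200,312],w[200,350],w[272,330],w[180,280])
g=cv2.cvtColor(w,cv2.COLOR_BGR2GRAY); roi=np.zeros_like(g); roi[145:290,240:410]=255
m=cv2.morphologyEx(cv2.inRange(hsv,(100,10,60),(130,90,140))&roi,cv2.MORPH_OPEN,np.ones((3,3)))
for r in rect('wrist',m,48,s): print('scanner',r)
for r in rect('wrist',cv2.inRange(g,0,48)&roi,6,s): print('pad',r)
t=cv2.imread('pics/top0.png'); hs=cv2.cvtColor(t,cv2.COLOR_BGR2HSV)
r2=np.zeros(t.shape[:2],np.uint8); r2[190:250,300:345]=255
print(t[205,332],t[243,320])
m=cv2.inRange(hs,(0,90,75),(20,255,255))&r2
for r in rect('top',m,60): print('blank',r)
E
```

```text
[95 90 89] [91 87 86] [94 89 88] [33 35 34]
scanner ([328.0, 224.0], 473.6, -350.8, 97.8, 42.2, -63.5)
pad ([329.0, 252.0], 489.6, -384.3, 12.7, 12.5, 24.1)
pad ([327.0, 211.0], 471.9, -348.1, 34.2, 20.2, -63.1)
pad ([327.0, 200.0], 470.7, -346.4, 127.8, 88.2, 28.5)
[ 74  86 110] [48 58 77]
blank ([326.0, 219.0], 579.0, -125.6, 117.8, 43.1, -20.9)
```

View pics/crop3.png

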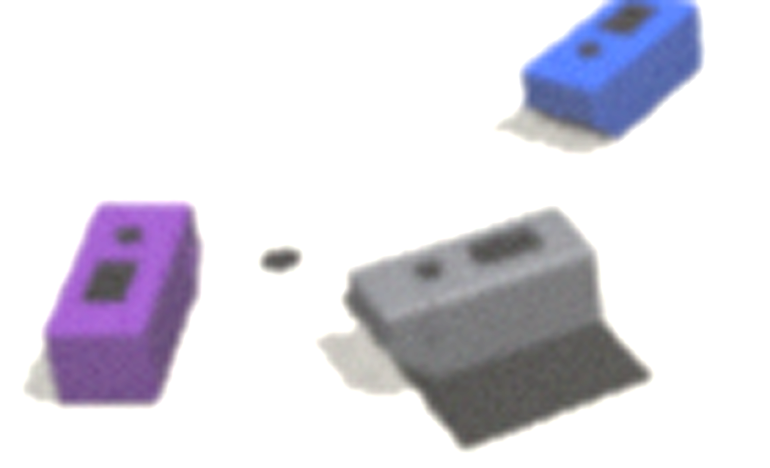

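The crop confirms it: the button end of the grey scanner (left, (350,290)) has the undercut bevel, so the nose heads to about −63.5°. The scanner is at (473,−351).

```bash
python3 -c "
from h import *
plan([473,-351,60],116.5,4); plan([473,-351,11],116.5,4,start=[473,-351,60,116.5])"
```

```text
n 4 dist 96.1
[-0.0, 0.9, 24.0] [-0.002, -0.0, -0.011]
[-0.0, 0.9, 24.0] [-0.002, -0.0, -0.011]
[-0.0, 0.8, 24.0] [-0.002, -0.0, -0.011]
[-0.1, 0.8, 24.0] [-0.002, -0.0, -0.011]
n 4 dist 49.0
[0.0, -0.0, 12.2] [0.0, 0.0, 0.0]
[0.0, -0.0, 12.2] [0.0, 0.0, 0.0]
[0.0, -0.0, 12.2] [0.0, 0.0, 0.0]
[0.0, -0.0, 12.2] [0.0, 0.0, 0.0]
```

servo_tool(
  motion=[
    [85, 0, 1, 24, 0, 0, -0.012],
    [85, 0, 1, 24, 0, 0, -0.012],
    [85, 0, 1, 24, 0, 0, -0.012],
    [85, 0, 1, 22, 0, 0, -0.012],
    [85, 0, 0, 12, 0, 0, 0],
    [85, 0, 0, 12, 0, 0, 0],
    [85, 0, 0, 10, 0, 0, 0],
    [85, 0, 0, 8, 0, 0, 0],
    [85, 0, 0, 0, 0, 0, 0],
  ],
)

```text
time: 3.5
tool_pos: [476.2, -346.1, 18.9]
tcp_rot: [-179.8, 0.1, 117.1]
ft_force: [-0.4, -0.5, -0.2]
finger_gap: 85.0
```

servo_tool(
  motion=[
    [85, -3, -5, 5, 0, 0, 0],
    [85, 0, 0, 2, 0, 0, 0],
    [85, 0, 0, 0, 0, 0, 0],
  ],
)

```text
time: 3.8
tool_pos: [473.9, -352.7, 13.1]
tcp_rot: [-179.8, 0.3, 117.1]
ft_force: [1.0, 0.3, 0.5]
finger_gap: 85.3
```

servo_tool(
  motion=[
    [30, 0, 0, 0, 0, 0, 0],
    [30, 0, 0, 0, 0, 0, 0],
    [30, 0, 0, 0, 0, 0, 0],
    [30, 0, 0, 0, 0, 0, 0],
    [30, 0, 0, 0, 0, 0, 0],
    [30, 0, 0, 0, 0, 0, 0],
    [30, 0, 0, 0, 0, 0, 0],
  ],
  force=40,
)

```text
time: 4.5
tool_pos: [474.7, -353.6, 14.6]
tcp_rot: [-179.9, 0.4, 117.1]
ft_force: [-0.1, -0.6, -1.0]
finger_gap: 42.6
```

```bash
python3 -c "
from h import *
plan([533.5,-36,122],117,start=[474.5,-353.5,122,117])"
```

```text
n 8 dist 322.9
[32.0, 24.6, 0.0] [0.0, 0.0, 0.0]
[32.0, 24.6, 0.0] [0.0, 0.0, 0.0]
[32.0, 24.6, 0.0] [0.0, 0.0, 0.0]
[32.0, 24.6, 0.0] [0.0, 0.0, 0.0]
[32.0, 24.6, 0.0] [0.0, 0.0, 0.0]
[32.0, 24.6, 0.0] [0.0, 0.0, 0.0]
[32.0, 24.6, 0.0] [0.0, 0.0, 0.0]
[32.0, 24.6, 0.0] [0.0, 0.0, 0.0]
```

servo_tool(
  motion=[
    [30, 0, 0, -10, 0, 0, 0],
    [30, 0, 0, -20, 0, 0, 0],
    [30, 0, 0, -25, 0, 0, 0],
    [30, 0, 0, -25, 0, 0, 0],
    [30, 0, 0, -20, 0, 0, 0],
    [30, 0, 0, -8, 0, 0, 0],
  ],
)

```text
time: 5.1
tool_pos: [472.2, -350.5, 125.4]
tcp_rot: [-179.7, 0.0, 117.1]
ft_force: [-0.1, 0.6, -1.6]
finger_gap: 42.6
```

servo_tool(
  motion=[
    [30, 18, 14, 0, 0, 0, 0],
    [30, 28, 21, 0, 0, 0, 0],
    [30, 30, 23, 0, 0, 0, 0],
    [30, 30, 23, 0, 0, 0, 0],
    [30, 30, 23, 0, 0, 0, 0],
    [30, 30, 23, 0, 0, 0, 0],
    [30, 30, 23, 0, 0, 0, 0],
    [30, 30, 23, 0, 0, 0, 0],
    [30, 20, 16, 0, 0, 0, 0],
    [30, 7, 6, 0, 0, 0, 0],
  ],
)

```text
time: 6.1
tool_pos: [530.6, -27.1, 123.9]
tcp_rot: [-179.7, 0.1, 116.8]
ft_force: [-0.3, -1.0, -2.2]
finger_gap: 42.1
```

```bash
python3 - <<'E'
from h import *
plan([533.5,-36,120],117)
a=snapshot('top'); b=snapshot('scene')
A=cv2.resize(a[150:290,230:430],None,fx=4,fy=4)[:,:400*2]; B=cv2.resize(b[200:340,230:430],None,fx=4,fy=4)
cv2.imwrite('pics/read.png',cv2.resize(np.vstack([A,B]),(428,600)))
E
```

```text
n 1 dist 10.2
[-9.3, -1.5, 3.9] [-0.006, 0.001, -0.004]
```

View pics/read.png

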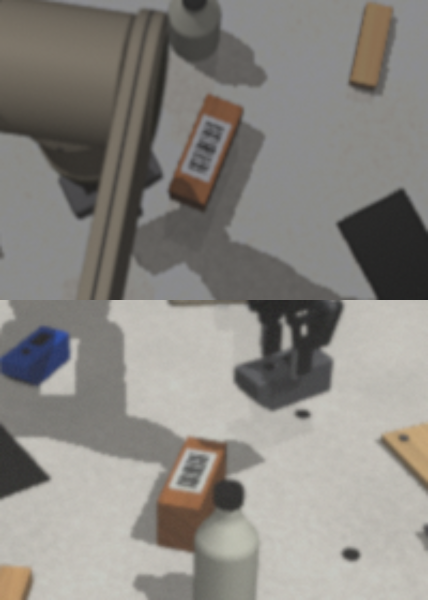

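The picture shows the scanner level, nose towards the label on the undisturbed blank (top crop (207,150)). I make the small correction and hold.

servo_tool(
  motion=[
    [30, -9, -2, 4, 0, 0, 0],
    [30, 0, 0, 0, 0, 0, 0],
    [30, 0, 0, 0, 0, 0, 0],
    [30, 0, 0, 0, 0, 0, 0],
    [30, 0, 0, 0, 0, 0, 0],
    [30, 0, 0, 0, 0, 0, 0],
    [30, 0, 0, 0, 0, 0, 0],
    [30, 0, 0, 0, 0, 0, 0],
    [30, 0, 0, 0, 0, 0, 0],
    [30, 0, 0, 0, 0, 0, 0],
  ],
)

```text
time: 7.2
tool_pos: [532.2, -43.9, 119.3]
tcp_rot: [-179.6, 0.2, 116.4]
ft_force: [-0.6, 0.6, -0.8]
finger_gap: 42.6
```

servo_tool(
  motion=[
    [30, 0, 0, 0, 0, 0, 0],
    [30, 0, 0, 0, 0, 0, 0],
    [30, 0, 0, 0, 0, 0, 0],
    [30, 0, 0, 0, 0, 0, 0],
    [30, 0, 0, 0, 0, 0, 0],
    [30, 0, 0, 0, 0, 0, 0],
    [30, 0, 0, 0, 0, 0, 0],
    [30, 0, 0, 0, 0, 0, 0],
    [30, 0, 0, 0, 0, 0, 0],
    [30, 0, 0, 0, 0, 0, 0],
  ],
)

```text
time: 8.2
tool_pos: [532.2, -43.6, 119.3]
tcp_rot: [-179.6, 0.2, 116.5]
ft_force: [-0.2, 0.1, -2.4]
finger_gap: 42.5
```

```bash
python3 -c "
from h import *
s=sense();print(s['tool_pos'],s['tcp_rot'],abs(s['qd']).max())
p=s['tool_pos']+np.array([-1.5,2,13]); y=np.radians(s['tcp_rot'][2]+180); d=np.array([np.cos(y),np.sin(y),0])
w=p+40*d+[0,0,-9]; b=(d-[0,0,1])/2**.5; L=np.array([579.5,-126.5,60]); t=(L-w)@b; print('range',t,'off',np.linalg.norm(L-w-t*b))
im=snapshot('wrist');cv2.imwrite('pics/w2.png',im)"
```

```text
[532.20388955 -43.60722829 119.25545218] [-1.79560336e+02  1.59490421e-01  1.16460816e+02] 0.08390956004130135
range 85.55825568159723 off 7.035959621486525
```

servo_tool(
  motion=[
    [30, 7, 0, 0, 0, 0, 0],
    [30, 0, 0, 0, 0, 0, 0],
    [30, 0, 0, 0, 0, 0, 0],
    [30, 0, 0, 0, 0, 0, 0],
    [30, 0, 0, 0, 0, 0, 0],
    [30, 0, 0, 0, 0, 0, 0],
    [30, 0, 0, 0, 0, 0, 0],
    [30, 0, 0, 0, 0, 0, 0],
    [30, 0, 0, 0, 0, 0, 0],
    [30, 0, 0, 0, 0, 0, 0],
  ],
)

```text
time: 9.25
tool_pos: [528.8, -36.8, 119.3]
tcp_rot: [-179.6, 0.2, 116.5]
ft_force: [-0.3, 0.5, -2.6]
finger_gap: 42.5
```

servo_tool(
  motion=[
    [30, 0, 0, 0, 0, 0, 0],
    [30, 0, 0, 0, 0, 0, 0],
    [30, 0, 0, 0, 0, 0, 0],
    [30, 0, 0, 0, 0, 0, 0],
    [30, 0, 0, 0, 0, 0, 0],
    [30, 0, 0, 0, 0, 0, 0],
  ],
)

```text
time: 9.85
tool_pos: [528.8, -36.8, 119.3]
tcp_rot: [-179.6, 0.2, 116.5]
ft_force: [0.9, -0.2, -2.1]
finger_gap: 42.5
```

```bash
python3 -c "
from h import *
s=sense();print(s['tool_pos'],s['tcp_rot'],abs(s['qd']).max())
p=s['tool_pos']+np.array([-1.5,2,13]); y=np.radians(s['tcp_rot'][2]+180); d=np.array([np.cos(y),np.sin(y),0])
w=p+40*d+[0,0,-9]; b=(d-[0,0,1])/2**.5; L=np.array([579.5,-126.5,60]); t=(L-w)@b; print('range',t,'off',np.linalg.norm(L-w-t*b))
plan([472,-349,122],117)"
```

```text
[528.81083034 -36.76695278 119.25337198] [-1.79564319e+02  1.60096805e-01  1.16459767e+02] 0.043375481883251014
range 90.95588090091553 off 6.038601703986241
n 8 dist 317.4
[-31.8, -23.7, -0.1] [-0.001, 0.0, -0.001]
[-31.7, -23.8, -0.1] [-0.001, 0.0, -0.001]
[-31.7, -23.8, -0.1] [-0.001, 0.0, -0.001]
[-31.7, -23.9, -0.2] [-0.001, 0.0, -0.001]
[-31.7, -23.9, -0.2] [-0.001, 0.0, -0.001]
[-31.6, -23.9, -0.2] [-0.001, 0.0, -0.001]
[-31.6, -24.0, -0.3] [-0.001, 0.0, -0.001]
[-31.6, -24.0, -0.3] [-0.001, 0.0, -0.001]
```

servo_tool(
  motion=[
    [30, 0, 6, 0, 0, 0, 0],
    [30, 0, 0, 0, 0, 0, 0],
    [30, 0, 0, 0, 0, 0, 0],
    [30, 0, 0, 0, 0, 0, 0],
    [30, 0, 0, 0, 0, 0, 0],
    [30, 0, 0, 0, 0, 0, 0],
    [30, 0, 0, 0, 0, 0, 0],
    [30, 0, 0, 0, 0, 0, 0],
    [30, 0, 0, 0, 0, 0, 0],
    [30, 0, 0, 0, 0, 0, 0],
  ],
)

```text
time: 10.85
tool_pos: [534.7, -33.8, 119.2]
tcp_rot: [-179.6, 0.2, 116.5]
ft_force: [0.3, -0.4, -1.7]
finger_gap: 42.6
```

servo_tool(
  motion=[
    [30, 0, 0, 0, 0, 0, 0],
    [30, 0, 0, 0, 0, 0, 0],
    [30, 0, 0, 0, 0, 0, 0],
    [30, 0, 0, 0, 0, 0, 0],
  ],
)

```text
time: 11.25
tool_pos: [534.7, -33.9, 119.2]
tcp_rot: [-179.6, 0.2, 116.5]
ft_force: [0.5, -0.4, -1.3]
finger_gap: 42.8
```

servo_tool(
  motion=[
    [30, -15, -14, 0, 0, 0, 0],
    [30, -28, -23, 0, 0, 0, 0],
    [30, -31, -25, 0, 0, 0, 0],
    [30, -31, -25, 0, 0, 0, 0],
    [30, -31, -25, 0, 0, 0, 0],
    [30, -31, -25, 0, 0, 0, 0],
    [30, -31, -25, 0, 0, 0, 0],
    [30, -31, -22, 0, 0, 0, 0],
    [30, -18, -10, 0, 0, 0, 0],
    [30, 0, 0, 0, 0, 0, 0],
  ],
)

```text
time: 12.25
tool_pos: [469.4, -352.6, 122.0]
tcp_rot: [-179.7, 0.3, 116.7]
ft_force: [-0.3, 1.0, -2.0]
finger_gap: 42.6
```

```bash
python3 -c "
from h import *
plan([472,-349.5,40],116.5,4)"
```

```text
n 4 dist 82.1
[0.5, 1.1, 20.5] [-0.001, 0.001, 0.001]
[0.5, 1.0, 20.5] [-0.001, 0.001, 0.001]
[0.5, 1.0, 20.5] [-0.001, 0.001, 0.001]
[0.4, 1.0, 20.5] [-0.001, 0.001, 0.001]
```

servo_tool(
  motion=[
    [30, 0, 1, 20, 0, 0, 0],
    [30, 0, 1, 25, 0, 0, 0],
    [30, 1, 1, 22, 0, 0, 0],
    [30, 1, 1, 14, 0, 0, 0],
    [30, 0, 0, 8, 0, 0, 0],
    [30, 0, 0, 4, 0, 0, 0],
    [30, 0, 0, 0, 0, 0, 0],
  ],
)

```text
time: 12.95
tool_pos: [473.7, -348.2, 27.4]
tcp_rot: [-179.8, 0.4, 116.7]
ft_force: [-0.3, -0.6, -1.3]
finger_gap: 42.5
```

servo_tool(
  motion=[
    [30, 0, -1, 6, 0, 0, 0],
    [30, 0, 0, 4, 0, 0, 0],
    [30, 0, 0, 1, 0, 0, 0],
    [30, 0, 0, 0, 0, 0, 0],
  ],
)

```text
time: 13.35
tool_pos: [474.4, -350.1, 18.4]
tcp_rot: [-179.9, 0.6, 116.7]
ft_force: [0.2, 0.2, -1.4]
finger_gap: 42.6
```

servo_tool(
  motion=[
    [30, 0, 0, 2, 0, 0, 0],
    [30, 0, 0, 1.5, 0, 0, 0],
    [30, 0, 0, 1, 0, 0, 0],
    [30, 0, 0, 0, 0, 0, 0],
  ],
)

```text
time: 13.75
tool_pos: [475.0, -350.9, 14.6]
tcp_rot: [-179.9, 0.7, 116.7]
ft_force: [-0.7, 0.6, -1.2]
finger_gap: 42.9
```

servo_tool(
  motion=[
    [30, 0, 0, 1, 0, 0, 0],
    [30, 0, 0, 0.5, 0, 0, 0],
    [30, 0, 0, 0, 0, 0, 0],
  ],
)

```text
time: 14.05
tool_pos: [475.2, -351.0, 14.6]
tcp_rot: [-179.9, 0.7, 116.7]
ft_force: [-0.3, 0.2, -1.2]
finger_gap: 42.5
```

servo_tool(
  motion=[
    [30, 0, 0, 2.5, 0, 0, 0],
    [30, 0, 0, 0, 0, 0, 0],
  ],
)

```text
time: 14.25
tool_pos: [475.8, -351.4, 15.1]
tcp_rot: [-179.9, 0.8, 116.7]
ft_force: [0.5, 0.4, -1.5]
finger_gap: 42.3
```

```bash
python3 -c "
from h import *
s=sense();print(s['joint_pos'].round(2),s['joint_efforts'].round(1),s['ft_force'],s['wrist_torque'])
im=snapshot('wrist');c=snapshot('scene');cv2.imwrite('pics/set.png',np.hstack([im[100:400,150:500],cv2.resize(c[230:310,160:280],(450,300),interpolation=cv2.INTER_CUBIC)]))"
```

```text
[-41.18  15.19  97.22  -0.39  66.91 -67.72] [  0.  -59.8 -45.7  -0.1   0.2   0. ] [ 0.45147122  0.39318013 -1.53115265] [ 0.05368962 -0.0254565  -0.06040347]
```

View pics/set.png

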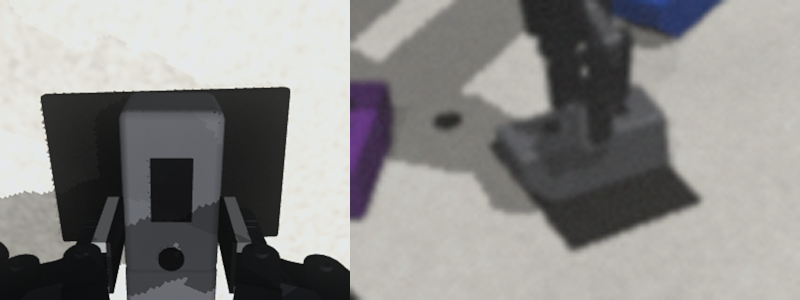

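servo_tool(
  motion=[
    [30, 0, 0, 3, 0, 0, 0],
    [30, 0, 0, 3, 0, 0, 0],
  ],
)

```text
time: 14.55
tool_pos: [476.1, -351.6, 14.3]
tcp_rot: [-179.9, 0.7, 116.7]
ft_force: [-15.8, 12.8, 36.3]
finger_gap: 42.6
```

```bash
python3 -c "
from h import *
s=sense();print(s['tool_pos'],s['tcp_rot'],s['joint_pos'].round(2),s['ft_force'],s['wrist_torque'])"
```

```text
[ 476.13835401 -351.62173551   14.28403474] [-179.89921612    0.73830211  116.71325153] [-41.16  15.34  97.13  -0.4   66.88 -67.72] [-15.79564043  12.78820855  36.34699867] [ 2.19763611  2.94506381 -0.04947832]
```

servo_tool(
  motion=[
    [30, 0, 0, 0, 0, 0, 0],
    [85, 0, 0, 0, 0, 0, 0],
    [85, 0, 0, 0, 0, 0, 0],
    [85, 0, 0, 0, 0, 0, 0],
    [85, 0, 0, 0, 0, 0, 0],
    [85, 0, 0, 0, 0, 0, 0],
    [85, 0, 0, 0, 0, 0, 0],
  ],
)

```text
time: 15.25
tool_pos: [476.1, -351.7, 13.4]
tcp_rot: [-179.9, 0.7, 116.7]
ft_force: [-0.4, 0.1, -0.0]
finger_gap: 85.2
```

servo_tool(
  motion=[
    [85, 0, 0, -8, 0, 0, 0],
    [85, 0, 0, -12, 0, 0, 0],
    [85, 0, 0, -25, 0, 0, 0],
    [85, 0, 0, -30, 0, 0, 0],
    [85, 0, 0, -35, 0, 0, 0],
    [85, 0, 0, -35, 0, 0, 0],
    [85, 0, 0, 0, 0, 0, 0],
  ],
)

```text
time: 15.95
tool_pos: [475.2, -349.5, 168.8]
tcp_rot: [-179.9, 0.8, 116.7]
ft_force: [0.4, -0.6, 0.2]
finger_gap: 85.1
```

```bash
python3 - <<'E'
from h import *
s=sense(); w=snapshot('wrist'); cv2.imwrite('pics/w3.png',w); t=snapshot('scene'); cv2.imwrite('pics/s3.png',t)
print(s['tool_pos'],s['tcp_rot'],s['finger_gap'])
hsv=cv2.cvtColor(w,cv2.COLOR_BGR2HSV); g=cv2.cvtColor(w,cv2.COLOR_BGR2GRAY); roi=np.zeros_like(g); roi[130:300,230:420]=255
m=cv2.morphologyEx(cv2.inRange(hsv,(100,10,60),(130,90,140))&roi,cv2.MORPH_OPEN,np.ones((3,3)))
for r in rect('wrist',m,48,s): print('scanner',r)
for r in rect('wrist',cv2.inRange(g,0,48)&roi,6,s): print('pad',r)
plan([579,-126,190],156,start=[*s['tool_pos'],s['tcp_rot'][2]])
E
```

```text
[ 475.16178692 -349.46022704  168.78776033] [-179.92060972    0.77370028  116.70982842] 85.08074893685843
scanner ([321.0, 220.0], 475.4, -349.9, 97.0, 41.8, -63.6)
pad ([321.0, 247.0], 491.6, -383.2, 12.9, 12.1, -63.2)
pad ([321.0, 208.0], 473.2, -346.9, 32.9, 19.7, -63.2)
pad ([320.0, 198.0], 470.5, -346.7, 127.8, 88.0, 28.5)
n 6 dist 247.3
[25.5, 32.2, -3.5] [0.0, 0.0, -0.114]
[21.7, 34.9, -3.5] [0.0, 0.0, -0.114]
[17.5, 37.1, -3.5] [0.0, 0.0, -0.114]
[13.2, 38.9, -3.5] [0.0, 0.0, -0.114]
[8.7, 40.1, -3.5] [0.0, 0.0, -0.114]
[4.0, 40.9, -3.5] [0.0, 0.0, -0.114]
```

Scanner is back on the pad at (475,−350) against pad centre (470.5,−347), heading unchanged and lying flat. Next is the blank.

servo_tool(
  motion=[
    [85, 25, 32, -4, 0, 0, -0.114],
    [85, 22, 35, -4, 0, 0, -0.114],
    [85, 18, 37, -4, 0, 0, -0.114],
    [85, 13, 39, -4, 0, 0, -0.114],
    [85, 9, 40, -4, 0, 0, -0.114],
    [85, 4, 41, -4, 0, 0, -0.114],
    [85, 0, 0, 0, 0, 0, 0],
  ],
)

```text
time: 16.75
tool_pos: [572.3, -114.4, 177.0]
tcp_rot: [-179.6, -0.7, 157.2]
ft_force: [-1.1, -0.7, -0.2]
finger_gap: 85.0
```

```bash
python3 - <<'E'
from h import *
s=sense(); w=snapshot('wrist'); cv2.imwrite('pics/w4.png',w)
print(s['tool_pos'],s['tcp_rot'])
hsv=cv2.cvtColor(w,cv2.COLOR_BGR2HSV)
m=cv2.inRange(hsv,(5,120,140),(20,255,255)); m=cv2.morphologyEx(m,cv2.MORPH_OPEN,np.ones((3,3)))
for r in rect('wrist',m,60,s): print('blank',r)
m=cv2.morphologyEx(cv2.inRange(hsv,(0,0,180),(180,40,255)),cv2.MORPH_OPEN,np.ones((3,3)))
E
```

```text
[ 572.25592568 -114.39196643  177.00818322] [-179.58332797   -0.68068581  157.20090583]
blank ([216.0, 405.0], 704.5, -289.2, 57.9, 17.6, -12.1)
blank ([633.0, 336.0], 784.2, 116.5, 67.1, 9.4, 6.6)
blank ([303.0, 290.0], 620.2, -152.5, 21.0, 12.7, -22.5)
blank ([596.0, 61.0], 535.5, 121.6, 124.9, 13.7, 20.3)
```

View pics/w4.png

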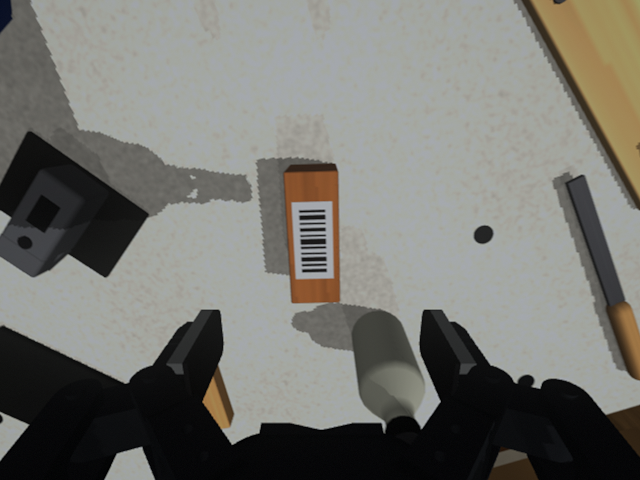

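Wrist view: blank at (313,235), label side up; scanner resting on its pad at left; glue (385,350), file (600,260) and offcut untouched.

```bash
python3 - <<'E'
from h import *
s=sense(); w=cv2.imread('pics/w4.png')
hsv=cv2.cvtColor(w,cv2.COLOR_BGR2HSV); roi=np.zeros(w.shape[:2],np.uint8); roi[140:310,270:350]=255
print(hsv[185,313],hsv[166,313],hsv[290,320])
m=cv2.inRange(hsv,(0,100,110),(20,255,255))&roi
for r in rect('wrist',cv2.morphologyEx(m,cv2.MORPH_CLOSE,np.ones((3,3))),60,s): print('blank',r)
l=cv2.inRange(hsv,(0,0,150),(180,60,255))&roi; l[:, :290]=0; l[:,337:]=0; l[:195]=0;l[285:]=0
for r in rect('wrist',l,60,s): print('label',r)
print(ray('wrist',[(286,171),(338,171),(340,302),(292,303)],60,s))
print('glue',ray('wrist',[(383,318)],0,s), 'glue top view base', ray('top',[(321,170)],0))
E
```

```text
[ 12 170 129] [ 11 112  48] [ 12 171 136]
blank ([313.0, 236.0], 578.6, -127.4, 117.8, 43.7, -21.4)
label ([313.0, 239.0], 578.9, -127.8, 69.7, 34.0, -21.2)
[[ 515.56977349 -124.16877036]
 [ 531.90820522  -85.41388296]
 [ 642.13400148 -128.09214055]
 [ 626.16516116 -169.00539607]]
glue [[ 709.92443524 -100.66851076]] glue top view base [[ 720.77034336 -112.02448355]]
```

```bash
python3 -c "
from h import *
plan([578.8,-127.6,80],158.7,5)"
```

```text
n 5 dist 97.4
[-2.5, -1.3, 19.3] [-0.002, -0.003, -0.006]
[-2.5, -1.4, 19.3] [-0.002, -0.003, -0.006]
[-2.4, -1.4, 19.3] [-0.002, -0.003, -0.006]
[-2.3, -1.4, 19.3] [-0.002, -0.003, -0.006]
[-2.3, -1.5, 19.3] [-0.002, -0.003, -0.006]
```

servo_tool(
  motion=[
    [85, -2.5, -1.4, 19, -0.002, -0.003, -0.006],
    [85, -2.5, -1.4, 19, -0.002, -0.003, -0.006],
    [85, -2.5, -1.4, 19, -0.002, -0.003, -0.006],
    [85, -2.5, -1.4, 19, -0.002, -0.003, -0.006],
    [85, -2.5, -1.4, 16, -0.002, -0.003, -0.006],
    [85, 0, 0, 0, 0, 0, 0],
  ],
)

```text
time: 17.4
tool_pos: [572.8, -133.0, 75.1]
tcp_rot: [-179.9, -0.4, 158.1]
ft_force: [0.0, 0.0, -0.5]
finger_gap: 84.9
```

```bash
python3 -c "
from h import *
plan([578.8,-127.6,26],158.7,5)"
```

```text
n 5 dist 49.8
[-0.8, 1.5, 9.8] [-0.0, -0.001, -0.002]
[-0.8, 1.5, 9.8] [-0.0, -0.001, -0.002]
[-0.8, 1.5, 9.8] [-0.0, -0.001, -0.002]
[-0.7, 1.4, 9.8] [-0.0, -0.001, -0.002]
[-0.7, 1.4, 9.8] [-0.0, -0.001, -0.002]
```

servo_tool(
  motion=[
    [85, -4, 7, 3, 0, -0.006, -0.01],
    [85, 0, 0, 12, 0, 0, 0],
    [85, 0, 0, 12, 0, 0, 0],
    [85, 0, 0, 10, 0, 0, 0],
    [85, 0, 0, 6, 0, 0, 0],
    [85, 0, 0, 0, 0, 0, 0],
  ],
)

```text
time: 18.0
tool_pos: [579.0, -129.2, 29.5]
tcp_rot: [-179.8, -0.0, 158.5]
ft_force: [-1.1, -0.2, 0.6]
finger_gap: 85.2
```

```bash
python3 -c "
from h import *
plan([578.8,-127.6,26],158.7,1)"
```

```text
n 1 dist 3.8
[0.8, 1.4, 3.4] [-0.003, -0.0, -0.004]
```

servo_tool(
  motion=[
    [85, 1, 1.4, 4, 0, 0, 0],
    [35, 0, 0, 0, 0, 0, 0],
    [35, 0, 0, 0, 0, 0, 0],
    [35, 0, 0, 0, 0, 0, 0],
    [35, 0, 0, 0, 0, 0, 0],
    [35, 0, 0, 0, 0, 0, 0],
    [35, 0, 0, 0, 0, 0, 0],
    [35, 0, 0, 0, 0, 0, 0],
  ],
  force=80,
)

```text
time: 18.8
tool_pos: [579.9, -127.3, 26.8]
tcp_rot: [-179.9, 0.1, 158.5]
ft_force: [0.3, 0.7, -1.3]
finger_gap: 41.9
```

```bash
python3 - <<'E'
from h import *
s=sense(); print(s['tool_pos'],s['tcp_rot'])
t=cv2.imread('pics/top0.png'); hs=cv2.cvtColor(t,cv2.COLOR_BGR2HSV)
# bed edges, fence & endstop top faces
roi=np.zeros(t.shape[:2],np.uint8); roi[175:295,140:235]=255
m=cv2.inRange(hs,(0,0,105),(180,25,255)); 
bed=cv2.morphologyEx(cv2.inRange(hs,(15,45,60),(32,255,255))&roi,cv2.MORPH_CLOSE,np.ones((3,3)))
for r in rect('top',bed,12): print('bed',r)
c=max(cv2.findContours(bed,cv2.RETR_EXTERNAL,cv2.CHAIN_APPROX_NONE)[0],key=cv2.contourArea)
hull=np.zeros_like(roi); cv2.fillConvexPoly(hull,cv2.convexHull(c),255); hull=cv2.erode(hull,np.ones((5,5)))
m=cv2.morphologyEx(m&hull,cv2.MORPH_OPEN,np.ones((2,2)))
for r in rect('top',m,32): print('bar',r)
E
```

```text
[ 579.86399216 -127.25613412   26.80090471] [-1.79890150e+02  1.18423667e-01  1.58495744e+02]
bed ([180.0, 234.0], 554.3, 221.4, 240.3, 162.1, 16.8)
bar ([170.0, 243.0], 522.6, 253.3, 198.2, 20.6, 16.8)
bar ([186.0, 201.0], 626.8, 221.1, 67.8, 20.5, -73.4)
```

servo_tool(
  motion=[
    [35, 0, 0, -10, 0, 0, 0],
    [35, 0, 0, -20, 0, 0, 0],
    [35, 0, 0, -25, 0, 0, 0],
    [35, 0, 0, -25, 0, 0, 0],
    [35, 0, 0, -20, 0, 0, 0],
    [35, 0, 0, -8, 0, 0, 0],
    [35, 0, 0, 0, 0, 0, 0],
  ],
)

```text
time: 19.5
tool_pos: [577.2, -126.7, 139.0]
tcp_rot: [-179.8, -0.2, 158.5]
ft_force: [0.4, 0.6, -3.0]
finger_gap: 41.8
```

```bash
python3 -c "
from h import *
s=sense();print(s['tcp_rot'],s['ft_force'],s['finger_gap'])
plan([538,202,125],196.7,10)"
```

```text
[-179.83328153   -0.19585373  158.47221149] [ 0.42378972  0.55390821 -3.00475307] 41.84530581748911
n 10 dist 331.3
[15.7, 29.1, 1.4] [-0.0, -0.0, -0.067]
[13.7, 30.1, 1.4] [-0.0, -0.0, -0.067]
[11.7, 31.0, 1.4] [-0.0, -0.0, -0.067]
[9.6, 31.7, 1.4] [-0.0, -0.0, -0.067]
[7.5, 32.3, 1.4] [-0.0, -0.0, -0.067]
[5.3, 32.7, 1.4] [-0.0, -0.0, -0.067]
[3.1, 33.0, 1.4] [-0.0, -0.0, -0.067]
[0.9, 33.1, 1.4] [-0.0, -0.0, -0.067]
[-1.3, 33.1, 1.4] [-0.0, -0.0, -0.067]
[-3.5, 32.9, 1.4] [-0.0, -0.0, -0.067]
```

servo_tool(
  motion=[
    [35, 15, 27, 1, 0, 0, -0.067],
    [35, 14, 30, 1, 0, 0, -0.067],
    [35, 12, 31, 1, 0, 0, -0.067],
    [35, 10, 32, 1, 0, 0, -0.067],
    [35, 7, 32, 1, 0, 0, -0.067],
    [35, 5, 33, 1, 0, 0, -0.067],
    [35, 3, 33, 1, 0, 0, -0.067],
    [35, 1, 33, 1, 0, 0, -0.067],
    [35, -1, 30, 1, 0, 0, -0.067],
    [35, -3, 20, 1, 0, 0, -0.05],
  ],
)

```text
time: 20.5
tool_pos: [528.5, 191.1, 115.1]
tcp_rot: [179.9, -1.2, -163.0]
ft_force: [0.3, -0.7, -2.7]
finger_gap: 42.1
```

servo_tool(
  motion=[
    [35, 0, 0, 0, 0, 0, 0],
    [35, 0, 0, 0, 0, 0, 0],
  ],
)

```text
time: 20.7
tool_pos: [526.0, 193.4, 112.0]
tcp_rot: [179.8, -1.5, -162.7]
ft_force: [0.1, -0.0, -3.4]
finger_gap: 42.1
```

```bash
python3 - <<'E'
from h import *
s=sense(); w=snapshot('wrist'); cv2.imwrite('pics/w5.png',w)
import json; json.dump({k:np.array(s[k]).tolist() for k in('tool_pos','tcp_rot')},open('w5.json','w'))
print(s['tool_pos'],s['tcp_rot'],s['ft_force'])
plan([538,202,70],196.7,4)
E
```

```text
[525.9605925  193.35782402 112.00893764] [ 179.83262556   -1.45041901 -162.74702508] [ 0.12666976 -0.03569835 -3.36596861]
n 4 dist 44.5
[-3.8, 1.2, 10.4] [0.001, -0.006, 0.002]
[-3.8, 1.2, 10.4] [0.001, -0.006, 0.002]
[-3.7, 1.2, 10.4] [0.001, -0.006, 0.002]
[-3.6, 1.2, 10.5] [0.001, -0.006, 0.002]
```

View pics/w5.png

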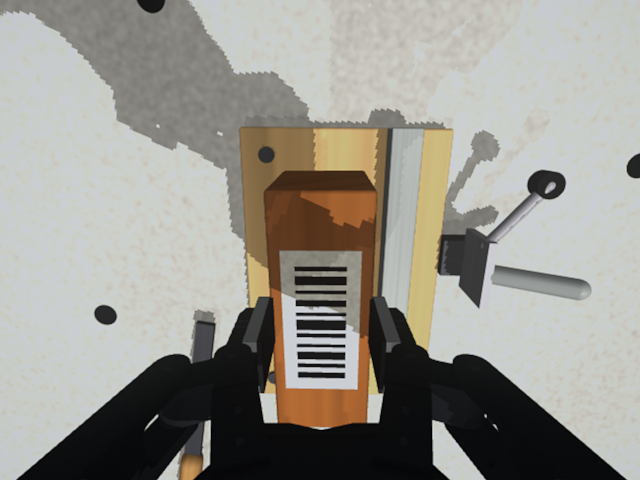

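Wrist view: blank held with the fence (405,200) to its right and parallel in appearance; 10 pictures so far. I measure the blank's heading against the fence.

```bash
python3 - <<'E'
from h import *
import json
s=json.load(open('w5.json')); w=cv2.imread('pics/w5.png'); g=cv2.cvtColor(w,cv2.COLOR_BGR2GRAY).astype(float); hsv=cv2.cvtColor(w,cv2.COLOR_BGR2HSV)
def line(x0,x1,rows,z,chan,sign):
    # strongest edge per row, between x0,x1 ; robust fit in world
    P=[]
    for r in rows:
        d=np.convolve(chan[r-1:r+2].mean(0),[1,1,0,-1,-1],'same')*sign
        xs=np.arange(x0(r),x1(r)); k=xs[np.argmax(d[xs])]; a,b,c=d[k-1],d[k],d[k+1]
        P.append((k+(0.5*(a-c)/(a-2*b+c) if a-2*b+c else 0),r))
    W=ray('wrist',P,z,s).astype(np.float32); vx,vy,x,y=cv2.fitLine(W,cv2.DIST_HUBER,0,.01,.01).ravel()
    res=np.abs((W[:,0]-x)*vy-(W[:,1]-y)*vx)
    print('ang',np.degrees(np.arctan2(vy,vx)).round(2),'pt',x.round(1),y.round(1),'res',np.median(res).round(2)); 
S=hsv[:,:,1].astype(float)
zt=s['tool_pos'][2]+34
print('blank L/R edges'); line(lambda r:258,lambda r:286,range(200,290),zt,S,1); line(lambda r:362,lambda r:384,range(200,290),zt,g,1); line(lambda r:362,lambda r:384,range(200,290),zt,g,-1)
print('fence: bed-side top edge / back edge'); line(lambda r:384,lambda r:398,range(135,280),32,g,1); line(lambda r:410,lambda r:430,range(135,280),32,S,1)
print('bed right edge'); line(lambda r:432,lambda r:458,range(135,230),12,S,-1)
print('label L/R'); line(lambda r:272,lambda r:296,range(255,385),zt,S,-1); line(lambda r:352,lambda r:366,range(255,290),zt,S,1)
print('spot',g[200,384:430].round(),S[200,384:430])
E
```

```text
blank L/R edges
ang 18.0 pt 498.7 162.6 res 0.03
ang 25.61 pt 484.9 207.0 res 0.81
ang 16.83 pt 483.8 206.7 res 0.02
fence: bed-side top edge / back edge
ang 16.8 pt 484.7 232.6 res 0.03
ang 16.82 pt 480.0 253.5 res 0.03
bed right edge
ang 17.09 pt 451.7 273.8 res 0.03
label L/R
ang 17.84 pt 529.1 177.4 res 0.02
ang 17.52 pt 497.6 203.3 res 0.02
spot [ 52.  54.  52.  72. 133. 170. 173. 171. 171. 177. 181. 178. 176. 173.
 169. 177. 184. 182. 181. 181. 181. 182. 184. 183. 183. 184. 183. 181.
 181. 183. 183. 181. 176. 169. 175. 185. 184. 184. 184. 183. 182. 183.
 184. 183. 184. 186.] [ 10.  19.  19.  11.   8.   7.   6.   6.   6.   7.   7.   7.   6.   6.
   6.   7.   4.   6.   6.   6.   7.   4.   6.   6.   4.   5.   6.   4.
   6.   8.   7.   7.   7.  45. 103. 101. 100. 101. 100. 100. 103. 101.
  99.  99.  99.  96.]
```

servo_tool(
  motion=[
    [35, -4, 1.5, 12, 0, -0.006, 0.003],
    [35, -4, 1.5, 12, 0, -0.006, 0.003],
    [35, -4, 1.5, 12, 0, -0.006, 0.003],
    [35, -4, 1.5, 12, 0, -0.006, 0.003],
    [35, 0, 0, 0, 0, 0, 0],
  ],
)

```text
time: 21.25
tool_pos: [539.6, 199.6, 57.3]
tcp_rot: [179.9, -0.1, -164.0]
ft_force: [-0.2, -0.2, -3.0]
finger_gap: 42.0
```

```bash
python3 -c "
from h import *
plan([538,202,44],196.4,2)"
```

```text
n 2 dist 13.6
[0.4, 1.3, 6.6] [0.001, -0.001, -0.003]
[0.4, 1.3, 6.6] [0.001, -0.001, -0.003]
```

servo_tool(
  motion=[
    [35, 0, 1, 7, 0, 0, -0.004],
    [35, 0, 0, 5, 0, 0, -0.004],
    [35, 0, 0, 0, 0, 0, 0],
  ],
)

```text
time: 21.55
tool_pos: [539.1, 199.4, 43.5]
tcp_rot: [179.9, -0.2, -163.6]
ft_force: [-0.0, -0.1, -2.6]
finger_gap: 42.0
```

servo_tool(
  motion=[
    [35, 0, 0, 2, 0, 0, 0],
    [35, 0, 0, 1, 0, 0, 0],
  ],
)

```text
time: 21.75
tool_pos: [539.6, 199.4, 41.0]
tcp_rot: [179.9, -0.1, -163.6]
ft_force: [-0.4, -1.0, -3.3]
finger_gap: 41.9
```

servo_tool(
  motion=[
    [35, 0, 0, 1.5, 0, 0, 0],
    [35, 0, 0, 1, 0, 0, 0],
  ],
)

```text
time: 21.95
tool_pos: [540.1, 199.6, 39.1]
tcp_rot: [179.9, -0.0, -163.6]
ft_force: [0.2, -0.2, -3.1]
finger_gap: 41.9
```

servo_tool(
  motion=[
    [35, 0, 0, 1, 0, 0, 0],
  ],
)

```text
time: 22.05
tool_pos: [540.3, 199.8, 38.8]
tcp_rot: [179.9, -0.0, -163.6]
ft_force: [-5.2, -1.9, 8.4]
finger_gap: 42.0
```

servo_tool(
  motion=[
    [35, 0, 0, -0.3, 0, 0, 0],
    [35, -3, 5, 0, 0, 0, 0],
    [35, -3, 5, 0, 0, 0, 0],
    [35, -3, 4, 0, 0, 0, 0],
    [35, -3, 3, 0, 0, 0, 0],
    [35, 0, 0, 0, 0, 0, 0],
  ],
)

```text
time: 22.65
tool_pos: [548.0, 221.8, 39.2]
tcp_rot: [179.9, 0.0, -163.6]
ft_force: [0.2, 0.7, -1.5]
finger_gap: 41.9
```

```bash
cat > j.py <<'E'
from h import *
s=sense(); a=np.radians(16.8); X=np.array([np.cos(a),np.sin(a)]);Y=np.array([-X[1],X[0]])
d=s['tool_pos'][:2]-[550.2,228.8]; f=s['ft_force']
print('jig pos',(d@X).round(2),(d@Y).round(2),'z',s['tool_pos'][2].round(2),'F',(f[:2]@X).round(1),(f[:2]@Y).round(1),f[2].round(1),'M',s['wrist_torque'].round(2),'rot',np.array(s['tcp_rot']).round(2),s['time'])
E
python3 j.py
```

```text
jig pos -4.13 -6.05 z 39.19 F 0.4 0.6 -1.5 M [-0.    0.01 -0.03] rot [ 1.7987e+02  4.0000e-02 -1.6357e+02] 22.65
```

Approach the fence first.

servo_tool(
  motion=[
    [35, 0, 2.5, 0, 0, 0, 0],
    [35, 0, 1.5, 0, 0, 0, 0],
    [35, 0, 1, 0, 0, 0, 0],
  ],
)

```text
time: 22.95
tool_pos: [547.1, 224.9, 39.1]
tcp_rot: [-179.9, 0.0, -163.6]
ft_force: [1.4, -4.8, -1.6]
finger_gap: 42.0
```

```bash
python3 j.py
```

```text
jig pos -4.08 -2.81 z 39.14 F -0.1 -4.9 -1.6 M [-1.   -0.23  0.01] rot [-1.7992e+02  1.0000e-02 -1.6358e+02] 22.95
```

servo_tool(
  motion=[
    [35, -2, 0.8, 0, 0, 0, 0],
    [35, -1.5, 0.8, 0, 0, 0, 0],
    [35, -1, 0.8, 0, 0, 0, 0],
  ],
)

```text
time: 23.25
tool_pos: [550.0, 225.9, 39.0]
tcp_rot: [-179.7, -0.2, -163.6]
ft_force: [-3.1, -5.4, 0.8]
finger_gap: 42.0
```

```bash
python3 j.py
```

```text
jig pos -1.05 -2.72 z 38.99 F -4.6 -4.3 0.8 M [-1.29  0.38 -0.01] rot [-179.72   -0.19 -163.63] 23.25
```

```bash
python3 -c "
from h import *
plan(sense()['tool_pos'],-163.5,1)"
```

```text
n 1 dist 0.0
[0.0, 0.0, 0.0] [-0.005, -0.003, -0.002]
```

servo_tool(
  motion=[
    [35, -1.5, 1.5, 0, -0.005, -0.003, 0],
    [35, -1.9, 1.9, 0, -0.002, -0.002, 0],
  ],
)

```text
time: 23.45
tool_pos: [551.2, 226.5, 39.0]
tcp_rot: [-179.8, -0.2, -163.6]
ft_force: [-5.3, -13.0, 5.1]
finger_gap: 42.4
```

```bash
python3 j.py; python3 -c "
from h import *
plan(sense()['tool_pos'],-163.5,1)"
```

```text
jig pos 0.28 -2.49 z 38.96 F -8.8 -10.9 5.1 M [-2.8   0.69  0.04] rot [-179.83   -0.2  -163.64] 23.45
n 1 dist 0.0
[0.0, 0.0, 0.0] [-0.003, -0.003, -0.002]
```

servo_tool(
  motion=[
    [35, -1.9, 1.7, -0.2, -0.003, -0.003, -0.001],
    [35, -1.9, 1.7, -0.2, -0.003, -0.003, -0.001],
  ],
)

```text
time: 23.65
tool_pos: [552.6, 226.8, 39.1]
tcp_rot: [-179.9, -0.2, -163.6]
ft_force: [-4.3, -9.7, 2.2]
finger_gap: 42.1
```

```bash
python3 j.py; python3 - <<'E'
from h import *
plan(sense()['tool_pos'],-163.5,1)
s=sense(); w=snapshot('wrist'); t=snapshot('top'); c=snapshot('scene')
for n,i in(('w6',w),('t6',t),('s6',c)): cv2.imwrite(f'pics/{n}.png',i)
A=cv2.resize(w,(400,300)); B=cv2.resize(t[165:300,110:290],(400,300),interpolation=cv2.INTER_CUBIC); C=cv2.resize(c[215:335,390:550],(400,300),interpolation=cv2.INTER_CUBIC)
D=cv2.resize(w[120:300,230:470],(400,300),interpolation=cv2.INTER_CUBIC)
cv2.imwrite('pics/fin1.png',np.vstack([np.hstack([A,B]),np.hstack([C,D])]))
E
python3 j.py
```

```text
jig pos 1.73 -2.59 z 39.08 F -6.9 -8.0 2.2 M [-2.26  0.53 -0.09] rot [-1.7986e+02 -1.7000e-01 -1.6356e+02] 23.65
n 1 dist 0.0
[0.0, 0.0, 0.0] [-0.002, -0.003, -0.001]
jig pos 1.86 -2.57 z 39.09 F -6.1 -7.9 2.0 M [-2.23  0.51 -0.05] rot [-1.7987e+02 -1.6000e-01 -1.6357e+02] 23.8
```

View pics/fin1.png

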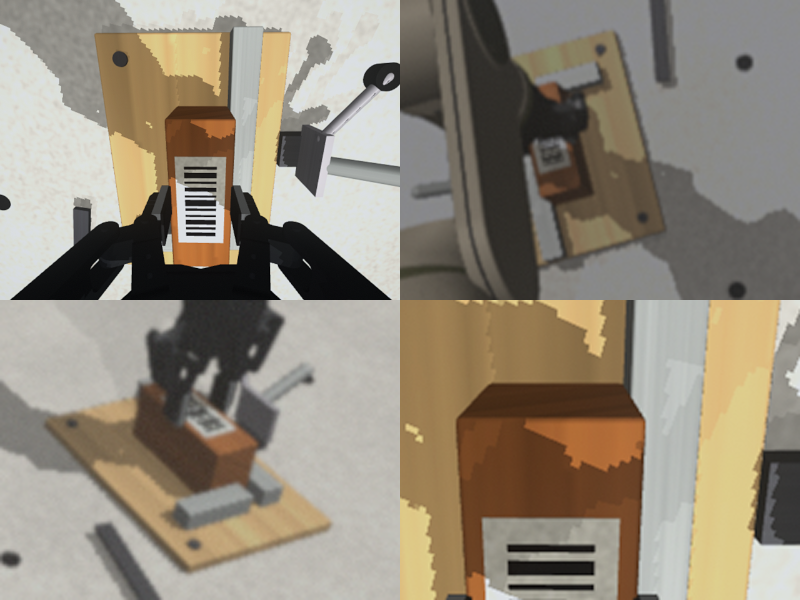

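The picture shows the blank flat along the fence, its end close to the end stop. It still creeps in x, so the x force may be friction; I push on towards the end stop with a lighter fence push.

servo_tool(
  motion=[
    [35, -2, 0.6, -0.2, -0.001, -0.003, 0],
    [35, -2, 0.6, -0.2, 0, -0.003, 0],
    [35, -2, 0.6, -0.2, 0, -0.003, 0],
  ],
)

```text
time: 24.1
tool_pos: [553.9, 227.0, 39.1]
tcp_rot: [-179.8, -0.3, -163.6]
ft_force: [-10.3, -7.3, 5.7]
finger_gap: 42.0
```

```bash
python3 j.py
```

```text
jig pos 3.0 -2.8 z 39.06 F -11.9 -4.0 5.7 M [-1.52  1.61 -0.02] rot [-179.78   -0.27 -163.63] 24.1
```

servo_tool(
  motion=[
    [35, -2, 0.6, -0.4, -0.002, -0.005, 0],
    [35, -2, 0.6, -0.4, -0.002, -0.005, 0],
    [35, -2, 0.6, -0.4, -0.002, -0.005, 0],
  ],
)

```text
time: 24.4
tool_pos: [553.9, 227.0, 39.1]
tcp_rot: [-179.9, -0.2, -163.6]
ft_force: [-7.3, -6.6, 4.1]
finger_gap: 42.0
```

```bash
python3 j.py
```

```text
jig pos 3.02 -2.8 z 39.06 F -8.9 -4.2 4.1 M [-1.56  1.29 -0.08] rot [-1.7995e+02 -1.5000e-01 -1.6364e+02] 24.4
```

servo_tool(
  motion=[
    [35, -2.1, 1.2, -0.4, -0.002, -0.004, 0],
    [35, -2.1, 1.8, -0.4, -0.003, -0.004, 0],
    [35, -2.1, 1.8, -0.4, -0.003, -0.004, 0],
    [35, -2.1, 1.8, -0.4, -0.003, -0.004, 0],
  ],
)

```text
time: 24.8
tool_pos: [553.8, 227.1, 39.1]
tcp_rot: [-180.0, -0.3, -163.7]
ft_force: [-8.3, -12.3, 5.0]
finger_gap: 42.3
```

```bash
python3 j.py; python3 - <<'E'
from h import *
c=snapshot('scene'); w=snapshot('wrist'); cv2.imwrite('pics/w7.png',w)
cv2.imwrite('pics/fin2.png',np.hstack([cv2.resize(c[225:325,410:530],(480,400),interpolation=cv2.INTER_CUBIC),cv2.resize(w[120:300,200:340+0],(311,400))]))
E
python3 j.py
```

```text
jig pos 2.95 -2.68 z 39.05 F -11.5 -9.4 5.0 M [-2.49  1.21  0.11] rot [-179.99   -0.31 -163.68] 24.8
jig pos 2.97 -2.67 z 39.05 F -11.4 -9.3 4.8 M [-2.5   1.25  0.07] rot [-179.99   -0.31 -163.68] 24.9
```

View pics/fin2.png

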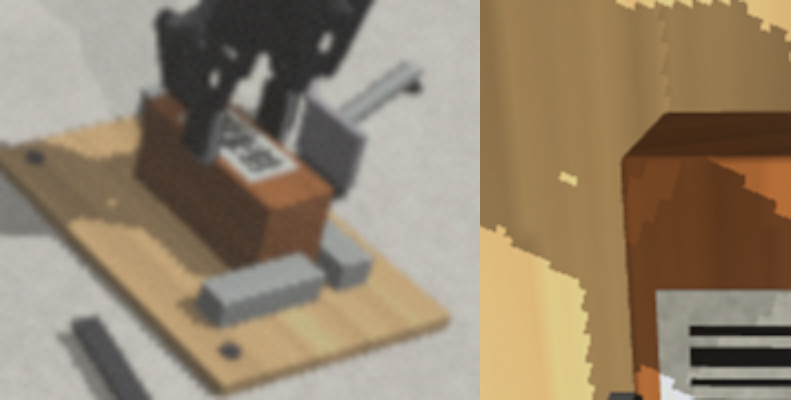

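servo_tool(
  motion=[
    [35, -2, 1.8, -0.3, -0.002, -0.008, -0.001],
    [35, -2, 1.8, -0.3, -0.002, -0.007, -0.001],
    [35, -2, 1.8, -0.3, -0.002, -0.006, -0.001],
  ],
)

```text
time: 25.2
tool_pos: [554.1, 227.2, 39.1]
tcp_rot: [-179.9, 0.2, -163.6]
ft_force: [-7.8, -11.3, 5.6]
finger_gap: 42.1
```

```bash
python3 j.py
```

```text
jig pos 3.27 -2.7 z 39.1 F -10.7 -8.6 5.6 M [-2.44  1.15 -0.1 ] rot [-1.7988e+02  1.7000e-01 -1.6358e+02] 25.2
```

```bash
python3 -c "
from bench import *
hand_in()"; python3 j.py
```

```text
the job is handed in; nothing more can be done
the job is handed in; nothing more can be done
```

The job is handed in at 25 s on the robot's clock. The blank is in the jig's corner, still gripped and pressed against both stops. I have no verdict from the system.

- **Scan:** I held the scanner still in three poses for at least a second each, with the blank not yet moved. The window was about 90 mm from the label, and the label was at most about 7 mm off the beam line. These figures are calculated from the arm pose and the camera measurements; nothing confirmed an actual read.
- **Scanner set-down:** It lies flat on the 130 x 90 mm pad, about 6 mm from the pad's centre, and the gripper has let go. While lowering it I pressed it onto the pad with about 36 N for a moment, which is close to the 40 N limit.
- **Blank:** It stalled against the end stop after some creep. That creep is why I did not trust the first force reading in that direction. At the end it pressed about 11 N on the end stop and 9 N on the fence, with about 8 N bearing down on the bed.
- **Square and flat:** The turning moment was near zero, the tool tilt about 0.2°, and the blank was set to within about 0.3° of the fence line. I did not take a camera measurement of the angle after pressing. The last picture shows the blank's end against the end stop.
- **One disagreement:** The final pressed position is about 3 mm off my camera estimate of the seat in both directions. I trusted the contact forces over that estimate.
- **Glue bottle, file and offcut:** I saw no sign that any of them had been disturbed.

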